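# Slide the blue strip over the edge and lay it on the bench block

### The job

Get the blue metal strip ready for hammering. It is too thin to grip where it lies on the raised wooden board, so slide it flat towards the robot until about a quarter of its length sticks out over the board's front edge, then take it by that end and lay it flat and squarely across the middle of the steel block that stands on the rubber pad. Leave the red strip where it is.

Things in the scene. Friction and masses are not known exactly. Their poses are not given: they have to be found in the camera images.
- blue_strip: blue aluminium strip, 170 (x) x 40 (y) x 3 (z) mm, about 55 g, loose, flat on the raised board; origin at the centre of its underside, x along its length (-x end towards the robot and the board's front edge, within 15 degrees), z up. A closed fingertip pressed on top with 5 to 15 N drags it; where it sticks out over the edge, fingers can go down on both sides and close on its 40 mm width
- red_strip: red aluminium strip of the same 170 x 40 x 3 mm, loose, beside the blue one on the board, their centre lines about 100 to 160 mm apart (either may be the left one); origin at the centre of its underside, axes as for the blue strip. To be left alone
- riser_board: raised brown wooden board, fixed to the bench, 240 (x) x 280 (y) mm, its flat top 45 mm above the bench; origin on the bench top under its centre, so its front edge, facing the robot, is 120 mm from the origin along its -x axis; x points away from the robot (turned by up to 7 degrees), z up. The space in front of the edge is free down to the bench
- steel_block: flat square block of pale steel, 75 x 75 x 18 mm, fixed, on a black rubber pad 60 x 60 x 22 mm; origin at the centre of its underside, 22 mm above the bench, so its top is 18 mm above the origin and 40 mm above the bench; x, y parallel to its sides (x away from the robot, turned by up to 15 degrees), z up. Laid across its middle, the strip sticks out 47 mm at both ends
Things that resemble listed ones, but are neither listed nor needed, are in the scene too. Several things have the shape of the blue_strip; the one meant has the colours described above.

How it is judged (in metres and radians):
On the way:
1. the blue strip, still lying flat on the board, sticks out at least 25 mm over the board's front edge (x of blue_strip in the frame of riser_board between -0.125 and -0.06 m and z of blue_strip in the frame of riser_board between 0.042 and 0.048 m and angle between blue_strip's own z axis and vertical below 0.05 rad), for 0.2 s.
At the end, for the whole second after the job is handed in: The blue strip lies flat and at rest on the steel block's top face, its centre within 20 mm of the block's centre and its length parallel to a side of the block within 12 degrees; the red strip is within 20 mm of where it started (horizontal distance between blue_strip and steel_block below 0.02 m and z of blue_strip in the frame of steel_block between 0.015 and 0.021 m and angle between blue_strip's own z axis and vertical below 0.06 rad and (angle between the x axis of blue_strip and the x axis of steel_block, either way round below 0.21 rad or angle between the x axis of blue_strip and the y axis of steel_block, either way round below 0.21 rad) and linear speed of blue_strip below 0.02 m/s and distance of red_strip from where it was at the start of the episode below 0.02 m); the robot touches nothing.
It fails at once if the red strip is shifted by 20 mm or more (distance of red_strip from where it was at the start of the episode above 0.02 m).
It also fails if it takes over 51 s, if anything falls off the work surface, if the arm or the gripper's body presses on something with over 40 N, if the wrist force passes 120 N, or if a joint passes its speed limit or range.

### The arm

A 6-joint arm with a two-finger parallel gripper is mounted at the origin on a cart in front of the work surface, level with it; the furniture and walls round the work are solid. World frame = base frame: x ahead of the robot, y to its left, z up, the work surface at z = 0. Lengths are in m, angles in degrees, forces in N, time in s.
With the tool pointing down it reaches from about 0.4 to 0.825 m from the base axis. Payload 7 kg.
Tool frame: the origin (TCP) lies at the centre of the arm's flange, where the gripper is bolted on; the fingertips stand 178 mm ahead of it and the grasp point (between the pads) lies 159 mm ahead of it (tip_reach is the distance from the TCP to the fingertips, in m); z points along the fingers, y is the line along which they close (so a half turn about z gives the same grasp; the last joint's range is limited). The gripper opens to 88 mm and grips with 3 to 60 N. Pads are 19 mm wide; open, the fingers measure 130 mm over their backs; the gripper's body (78 mm by 193 mm) begins 47 mm behind the grasp point.
Start: joints at [-54.196, 20.546, 0.682, 0, -70.136, -16.507], TCP at [0.223, -0.637, 0.405] pointing down, gripper open.
Joint ranges: [-176.03, 176.03], [-82.01, 121.73], [-58.28, 71.71], [-173.87, 95.51], [-174.79, -0.11], [-173.66, 173.66]. Speed limits (degrees/s): [136.94, 136.94, 172.46, 180, 180, 180].

### API

Orientations are given as [roll, pitch, yaw] about the fixed x, y, z axes, in that order (R = Rz(yaw) Ry(pitch) Rx(roll)).
In Python, from plant import * gives the robot as it stands.
- The arm moves only by the shell command python3 -m handwheel 'ROWS'. ROWS is JSON, a list of rows, each a list of 7 numbers: the opening, from -1 (shut) to 1 (fully open), then the shift along the tool's x, y, z as a fraction of full scale, then the turn, a rotation vector about the tool's x, y, z as a fraction of full scale. A call has 1 to 5 rows; each row shifts and turns the commanded pose from where the row before left it, along the tool's axes as they then stand; what a row does not reach is not made up. Full scale, the value 1, is 0.025 m for a shift and 6 degrees for a turn. A row lasts 1/8 s, in which the tool goes at most 62.5 mm and 10.7 degrees, less where a joint would pass 70% of its speed; a pose out of reach is approached as far as the arm can. A call with a number of a shift or a turn outside -1 to 1 is refused whole. A call with a gripper value outside its range is refused whole. The fingers move at their own pace and stop on an object; the grip force is fixed at half the most. Time passes only in rows, so rows that do not move let the fingers close. It gives the time, the measured TCP pose, the force, the opening and the grip force at its end, in the units of the state.
- get_obs(): the state, without advancing time (a new reading comes with each control period).
- snapshot(name): name is "side" or "top"; returns a dict with "color" (384x512x3 uint8, red, green, blue), "fx", "fy", "cx", "cy" (pixels), "R" (3x3) and "t" (3): a world point X has camera coordinates R X + t. Camera axes: x right, y down, z forward; pixel columns grow to the right and rows downward; lengths in m; the calibration is good to about 2 mm. A picture is of the moment at which its call begins. There is no depth.
- close_job(): hands the job in; it is judged then, once.
The state is a dict: "clock": time; "joint_pos": joint angles; "qvel": joint speeds; "tau": joint torques, N m; "tool_pos": TCP position; "orientation": TCP orientation; "force": force on the tool from outside, world axes, zero at the start; "moment": the same for the moment, N m; "opening": finger opening in m; "gripper_force": force on a finger pad.
Only numpy, scipy, OpenCV 4.12 (cv2) and the standard library are available. Lean on these libraries where they do the work, as an engineer would, in place of code of your own. Each camera call takes 0.05 s, during which the arm holds its last target. There are 200 camera calls.

## Working session

There is one attempt and no reset: what is moved stays moved. The work goes in short steps, Python scripts to look and compute and a shell command to move; the robot and the scene stay as the last step left them, time stands still between calls to the robot, and variables do not carry over. Pictures are saved under pics/ and viewed, at most 10 in all, crops included, and the job is handed in when it is done.

```bash
mkdir -p pics; ls; python3 - <<'E'
from plant import *
import cv2,numpy as np
o=get_obs();print({k:np.round(v,3).tolist() for k,v in o.items()})
ims=[]
for n in("top","side"):
    s=snapshot(n);np.savez(f"pics/{n}0.npz",**s);cv2.imwrite(f"pics/{n}0.png",s["color"][...,::-1])
    print(n,s["fx"],s["cx"],s["cy"],np.round(s["R"],3).tolist(),np.round(s["t"],3).tolist())
E
```

```text
pics
{'clock': 0.0, 'joint_pos': [-54.196, 20.592, 0.635, -0.021, -70.136, -16.507], 'qvel': [0.072, 0.04, 0.099, -0.041, 0.051, 0.141], 'tau': [0.001, -58.272, 29.305, 6.997, 0.007, -0.0], 'tool_pos': [0.223, -0.637, 0.404], 'orientation': [179.905, -0.008, -160.71], 'force': [-0.97, -0.498, 0.139], 'moment': [-0.012, -0.001, 0.012], 'gripper_force': 0.0, 'opening': 0.088}
top 450.6783440937903 250.4657919167687 188.2141080430154 [[0.174, -0.985, 0.005], [-0.963, -0.171, -0.206], [0.204, 0.031, -0.978]] [-0.082, 0.501, 1.083]
side 381.1134284498979 248.95156446251872 192.9329427199106 [[0.885, -0.466, 0.01], [-0.276, -0.54, -0.795], [0.376, 0.701, -0.606]] [-0.456, 0.174, 0.686]
```

View pics/top0.png

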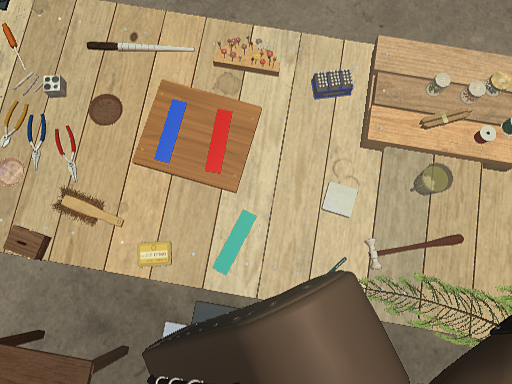

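View pics/side0.png

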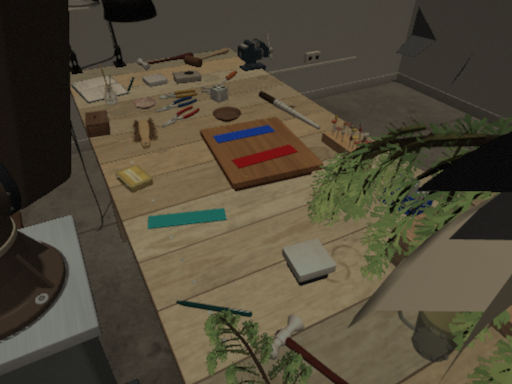

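The top picture shows the blue strip at about (170,130) and the red at (218,141), both on the board centred near (198,135). The steel block is at (340,198). The teal strip at (235,242) lies on the bench and is a decoy. Blue fits because it is the only blue strip and it lies on the board.

```bash
cat > h.py <<'E'
import numpy as np,cv2
def ray(s,px,z):
    px=np.atleast_2d(px).astype(float)
    d=np.c_[(px[:,0]-s["cx"])/s["fx"],(px[:,1]-s["cy"])/s["fy"],np.ones(len(px))]@s["R"]
    c=-s["R"].T@s["t"]
    return c+d*((z-c[2])/d[:,2])[:,None]
def rect(s,mask,z,box=None):
    m=mask.astype(np.uint8)
    if box: k=np.zeros_like(m);k[box[1]:box[3],box[0]:box[2]]=1;m=m*k
    c=max(cv2.findContours(m,0,cv2.CHAIN_APPROX_NONE)[0],key=cv2.contourArea)
    P=ray(s,c[:,0,:],z)[:,:2]*1000
    (cx,cy),(w,h),a=cv2.minAreaRect(P.astype(np.float32))
    if w<h: w,h,a=h,w,a+90
    a=(a+90)%180-90
    return np.round([cx,cy,w,h,a],1)
def hsv(s): return cv2.cvtColor(s["color"],cv2.COLOR_RGB2HSV).astype(int)
def blue(s): h=hsv(s);return (abs(h[...,0]-114)<10)&(h[...,1]>140)
def red(s): h=hsv(s);return ((h[...,0]<6)|(h[...,0]>174))&(h[...,1]>190)
E
python3 - <<'E'
from h import *
for n,bb,rb,sb,brd in(("top",(145,85,200,175),(195,100,245,185),(315,175,365,222),(125,70,270,200)),("side",(200,115,285,150),(225,140,305,175),(275,235,340,285),(190,110,330,190))):
    s=dict(np.load(f"pics/{n}0.npz"));H=hsv(s)
    print(n,"blue",rect(s,blue(s),.048,bb),"red",rect(s,red(s),.048,rb))
    st=(H[...,1]<60)&(H[...,2]>110)
    print("steel",rect(s,st,.04,sb), "hsv steel",H[198,340],"board",H[150,195],"bench",H[210,190])
    bm=((H[...,1]>125)&(H[...,2]<175))|blue(s)|red(s)
    bm=cv2.morphologyEx(bm.astype(np.uint8),cv2.MORPH_OPEN,np.ones((5,5)))
    print("board",rect(s,bm,.045,brd))
    x0,y0,x1,y1=brd
    if n=="top":
        a=s["color"][65:230,125:375,::-1].copy();b=bm[65:230,125:375]*255
        v=np.vstack([a,cv2.merge([b,b,b])]);cv2.imwrite("pics/crop.png",cv2.resize(v,None,fx=1.8,fy=1.8))
E
```

```text
top blue [623.9 238.7 168.   39.1  -4.1] red [ 6.185e+02  1.103e+02  1.684e+02  3.940e+01 -1.000e-01]
steel [ 523.  -220.4   75.5   75.3   -7.4] hsv steel [ 31  29 209] board [ 14 146 157] bench [ 19  90 189]
board [626.5 167.5 279.6 239.7  84. ]
side blue [625.  239.3 167.8  38.8  -4.2] red [ 6.199e+02  1.112e+02  1.699e+02  4.150e+01 -2.000e-01]
steel [ 523.9 -219.9   74.4   74.    82.5] hsv steel [ 36 110  93] board [ 18 102 123] bench [ 20  82 127]
board [625.  155.9 307.2 245.9  83.6]
```

View pics/crop.png

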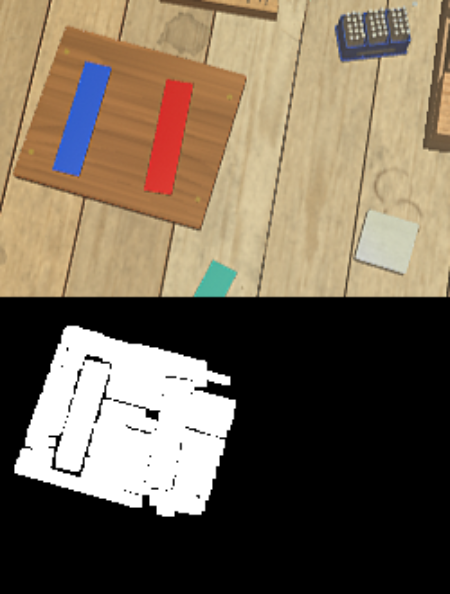

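The crop confirms blue as the left-hand strip on the board. Every measured size matches the given one. In mm and degrees:

| Thing | Centre | Yaw |
|---|---|---|
| Blue strip | (624, 239) | -4.1 |
| Board | (626, 167) | -6 |
| Block | (523, -220) | -7.5 |

I'll turn the tool to yaw 175.9 first, then travel.

```bash
python3 -m handwheel '[[-1,0,0,0,0,0,0.975],[-1,0,0,0,0,0,0.975],[-1,0,0,0,0,0,0.975],[-1,0,0,0,0,0,0.975]]'
python3 -m handwheel '[[-1,-0.365,0.976,0.1,0,0,0],[-1,-0.365,0.976,0.1,0,0,0],[-1,-0.365,0.976,0.1,0,0,0],[-1,-0.365,0.976,0.1,0,0,0],[-1,-0.365,0.976,0.1,0,0,0]]'
python3 -m handwheel '[[-1,-0.365,0.976,0.1,0,0,0],[-1,-0.365,0.976,0.1,0,0,0],[-1,-0.365,0.976,0.1,0,0,0],[-1,-0.365,0.976,0.1,0,0,0],[-1,-0.365,0.976,0.1,0,0,0]]'
```

```text
clock: 0.6
tool_pos: [0.223, -0.637, 0.404]
orientation: [179.9, -0.0, 175.7]
force: [-0.1, 0.0, -0.2]
opening: 0.0532
gripper_force: 0.0
clock: 1.23
tool_pos: [0.2775, -0.5177, 0.3917]
orientation: [180.0, -0.0, 175.9]
force: [-1.0, 1.0, 0.2]
opening: 0.0037
gripper_force: 0.0
clock: 1.85
tool_pos: [0.3317, -0.3993, 0.3793]
orientation: [180.0, -0.0, 175.9]
force: [-0.1, 0.1, -0.6]
opening: 0.0006
gripper_force: 0.0
```

```bash
for i in 1 2 3 4 5; do python3 -m handwheel '[[-1,-0.365,0.976,0.19,0,0,0],[-1,-0.365,0.976,0.19,0,0,0],[-1,-0.365,0.976,0.19,0,0,0],[-1,-0.365,0.976,0.19,0,0,0],[-1,-0.365,0.976,0.19,0,0,0]]' | sed -n 2p; done
python3 -m handwheel '[[-1,-0.365,0.976,0.19,0,0,0],[-1,-0.365,0.976,0.19,0,0,0],[-1,0,0,0,0,0,0],[-1,0,0,0,0,0,0]]'
```

```text
tool_pos: [0.3859, -0.2809, 0.3556]
tool_pos: [0.4401, -0.1625, 0.3319]
tool_pos: [0.4944, -0.0441, 0.3081]
tool_pos: [0.5491, 0.0749, 0.2843]
tool_pos: [0.6034, 0.1935, 0.2605]
clock: 5.48
tool_pos: [0.6243, 0.2394, 0.251]
orientation: [-180.0, -0.0, 175.9]
force: [-0.2, -0.3, -1.4]
opening: 0.0004
gripper_force: 0.0
```

```bash
python3 -m handwheel '[[-1,0,0,0.45,0,0,0],[-1,0,0,0.4,0,0,0],[-1,0,0,0.06,0,0,0],[-1,0,0,0,0,0,0]]'
python3 -m handwheel '[[-1,0,0,0.04,0,0,0],[-1,0,0,0,0,0,0]]'
python3 -m handwheel '[[-1,0,0,0.04,0,0,0],[-1,0,0,0,0,0,0]]'
```

```text
clock: 5.98
tool_pos: [0.6244, 0.2391, 0.2285]
orientation: [-180.0, -0.0, 175.9]
force: [0.3, 0.4, 0.3]
opening: 0.0003
gripper_force: 0.0
clock: 6.22
tool_pos: [0.6244, 0.2393, 0.2279]
orientation: [180.0, 0.0, 175.9]
force: [-0.4, 0.9, -0.5]
opening: 0.0004
gripper_force: 0.0
clock: 6.48
tool_pos: [0.6244, 0.2393, 0.2267]
orientation: [180.0, -0.0, 175.9]
force: [-0.9, 0.2, 0.2]
opening: 0.0006
gripper_force: 0.0
```

```bash
for i in 1 2; do python3 -m handwheel '[[-1,0,0,0.04,0,0,0],[-1,0,0,0,0,0,0]]' | grep -E "tool|force:"; done
```

```text
tool_pos: [0.6244, 0.2393, 0.2265]
force: [-2.3, -1.4, 5.0]
gripper_force: 2.8
tool_pos: [0.6243, 0.2393, 0.2264]
force: [-4.9, -0.6, 12.2]
gripper_force: 6.0
```

```bash
for i in 1 2; do python3 -m handwheel '[[-1,0.2,0,0,0,0,0],[-1,0.2,0,0,0,0,0],[-1,0.2,0,0,0,0,0],[-1,0.2,0,0,0,0,0],[-1,0.2,0,0,0,0,0]]' | grep -E "tool|force:"; done
python3 - <<'E'
from plant import *
from h import *
s=snapshot("side");cv2.imwrite("pics/s1.png",s["color"][90:200,150:340,::-1]);print(rect(s,blue(s),.048,(170,100,300,180)))
s=snapshot("top");print(rect(s,blue(s),.048,(135,85,205,200)))
E
```

```text
tool_pos: [0.6008, 0.2417, 0.2264]
force: [3.9, -0.5, 5.7]
gripper_force: 2.7
tool_pos: [0.5759, 0.2436, 0.2264]
force: [4.4, 0.1, 6.5]
gripper_force: 2.7
[577.7 243.3 168.   42.2  -5.6]
[527.  246.8  69.5  39.3  -3.8]
```

```bash
python3 -m handwheel '[[-1,0.22,0,0,0,0,0],[-1,0.22,0,0,0,0,0],[-1,0.22,0,0,0,0,0],[-1,0.22,0,0,0,0,0],[-1,0,0,0,0,0,0]]' | grep -E "tool|force:"
python3 -m handwheel '[[-1,0,0,-0.4,0,0,0],[-1,0,0,-1,0,0,0],[1,0,0,-1,0,0,0],[1,0,0,-0.4,0,0,0],[1,0,0,0,0,0,0]]'
python3 - <<'E'
from plant import *
from h import *
s=snapshot("side");cv2.imwrite("pics/s2.png",cv2.resize(s["color"][90:220,130:340,::-1],None,fx=3,fy=3));print(rect(s,blue(s),.048,(150,100,300,190)))
s=snapshot("top");cv2.imwrite("pics/t2.png",s["color"][...,::-1]);print(rect(s,blue(s),.048,(125,85,205,220)),rect(s,red(s),.048,(195,100,245,185)))
E
```

```text
tool_pos: [0.5536, 0.2452, 0.2264]
force: [1.2, 0.7, 7.8]
gripper_force: 3.7
clock: 9.57
tool_pos: [0.5525, 0.2444, 0.2951]
orientation: [180.0, 0.0, 175.9]
force: [-0.0, 0.6, 0.1]
opening: 0.0248
gripper_force: 0.0
[555.1 245.3 168.5  42.1  -5.9]
[511.9 247.8  83.6  39.2  -4.5] [ 6.187e+02  1.104e+02  1.687e+02  3.970e+01 -2.000e-01]
```

View pics/s2.png

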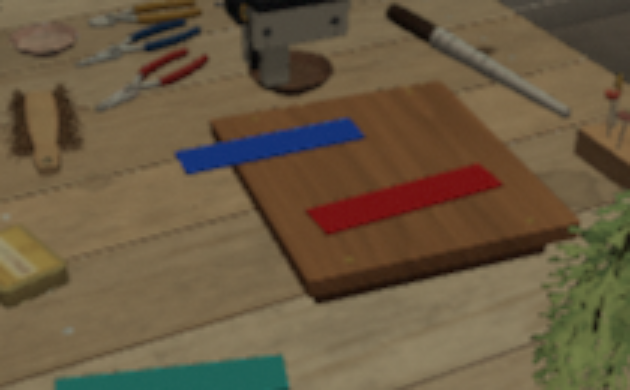

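The side crop shows the blue strip flat on the board. Its front end sticks out to the left past the edge, at about (180,160) in the crop. The overhang is about 43 mm and the red strip has not moved. Next I grip the overhanging end.

```bash
python3 -m handwheel '[[1,0.85,0.02,0,0,0,0.13],[1,0.85,0.02,0,0,0,0],[1,0.85,0.02,0,0,0,0],[1,0,0,0,0,0,0],[1,0,0,0.8,0,0,0]]'
python3 -m handwheel '[[1,0,0,0.8,0,0,0],[1,0,0,0.8,0,0,0],[1,0,0,0.7,0,0,0],[1,0,0,0.5,0,0,0],[1,0,0,0,0,0,0]]'
```

```text
clock: 10.3
tool_pos: [0.4898, 0.2516, 0.2752]
orientation: [179.9, 0.1, 175.2]
force: [0.3, 0.5, -0.4]
opening: 0.0829
gripper_force: 0.0
clock: 10.92
tool_pos: [0.4892, 0.2508, 0.2034]
orientation: [-179.9, -0.1, 175.1]
force: [0.6, -0.6, 0.1]
opening: 0.0877
gripper_force: 0.0
```

```bash
python3 -m handwheel '[[1,0,0,-0.08,0,0,0],[-1,0,0,0,0,0,0],[-1,0,0,0,0,0,0],[-1,0,0,0,0,0,0],[-1,0,0,0,0,0,0]]'
python3 -m handwheel '[[-1,0,0,0,0,0,0],[-1,0,0,0,0,0,0],[-1,0,0,0,0,0,0]]'
```

```text
clock: 11.55
tool_pos: [0.4892, 0.2511, 0.2068]
orientation: [180.0, 0.0, 175.1]
force: [-0.3, -0.7, 0.6]
opening: 0.0532
gripper_force: 0.0
clock: 11.92
tool_pos: [0.4891, 0.251, 0.2066]
orientation: [-180.0, -0.0, 175.1]
force: [-0.0, -0.1, 0.7]
opening: 0.0387
gripper_force: 30.0
```

```bash
python3 -m handwheel '[[-1,0,0,-0.3,0,0,0],[-1,0,0,-0.8,0,0,0],[-1,0,0,-1,0,0,0],[-1,0,0,-1,0,0,0],[-1,0,0,-0.4,0,0,0]]'
python3 -m handwheel '[[-1,0,0,0,0,0,0],[-1,0,0,0,0,0,0]]'
python3 - <<'E'
from plant import *
from h import *
s=snapshot("side");cv2.imwrite("pics/s3.png",cv2.resize(s["color"][30:220,130:370,::-1],None,fx=3,fy=3))
print(rect(s,blue(s),.1345,(100,30,370,190)))
E
```

```text
clock: 12.55
tool_pos: [0.4894, 0.2512, 0.296]
orientation: [179.9, 0.1, 175.1]
force: [0.1, 0.1, -1.1]
opening: 0.0387
gripper_force: 30.0
clock: 12.8
tool_pos: [0.4889, 0.2508, 0.2932]
orientation: [-179.9, -0.1, 175.1]
force: [0.5, -0.2, -0.5]
opening: 0.039
gripper_force: 30.0
[571.4 241.  128.4  40.   -4.7]
```

View pics/s3.png

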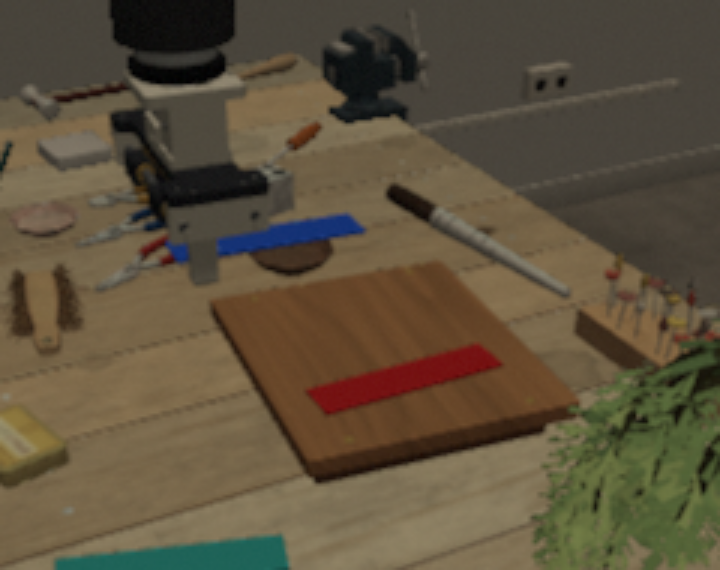

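The side crop shows the strip held level by its end, running from about (170,250) to (360,228) in the crop. Next I carry it to the block.

```bash
python3 -m handwheel '[[-1,0,-0.2,0,0,0,0.433],[-1,0,-0.5,0,0,0,0],[-1,-0.064,-0.972,0,0,0,0],[-1,-0.064,-0.972,0,0,0,0],[-1,-0.064,-0.972,0,0,0,0]]'|sed -n 2p
for i in 1 2; do python3 -m handwheel '[[-1,-0.064,-0.972,0,0,0,0],[-1,-0.064,-0.972,0,0,0,0],[-1,-0.064,-0.972,0,0,0,0],[-1,-0.064,-0.972,0,0,0,0],[-1,-0.064,-0.972,0,0,0,0]]'|sed -n 2p; done
python3 -m handwheel '[[-1,-0.09,-0.972,0,0,0,0],[-1,-0.09,-0.972,0,0,0,0],[-1,-0.09,-0.972,0.3,0,0,0],[-1,-0.09,-0.972,0.3,0,0,0],[-1,-0.05,-0.6,0.3,0,0,0]]'|sed -n 2p
python3 -m handwheel '[[-1,0,-0.1,0.2,0,0,0],[-1,0,0,0,0,0,0],[-1,0,0,0,0,0,0]]'
```

```text
tool_pos: [0.482, 0.1586, 0.2942]
tool_pos: [0.474, 0.0372, 0.2944]
tool_pos: [0.4658, -0.0841, 0.2944]
tool_pos: [0.4613, -0.1965, 0.2715]
clock: 15.72
tool_pos: [0.462, -0.1969, 0.2669]
orientation: [-180.0, 0.0, 172.6]
force: [-0.1, 0.5, 0.5]
opening: 0.039
gripper_force: 30.0
```

```bash
python3 -m handwheel '[[-1,0.044,-0.6,0.5,0,0,0],[-1,0,0,0.8,0,0,0],[-1,0,0,0.4,0,0,0],[-1,0,0,0,0,0,0],[-1,0,0,0,0,0,0]]'
python3 - <<'E'
from plant import *
from h import *
s=snapshot("side");cv2.imwrite("pics/s4.png",cv2.resize(s["color"][170:330,200:400,::-1],None,fx=3.5,fy=3.5))
o=get_obs();z=o["tool_pos"][2]-.1586
print(rect(s,blue(s),z,(150,180,400,330)))
t=snapshot("top")
print(rect(t,blue(t),z,(300,150,370,300)))
E
```

```text
clock: 16.35
tool_pos: [0.4591, -0.2121, 0.2245]
orientation: [-180.0, 0.0, 172.5]
force: [0.5, 0.7, 0.0]
opening: 0.039
gripper_force: 30.0
[ 572.7 -227.1   69.5   38.9   -7.1]
[ 446.6 -208.1    2.4    0.   -79.9]
```

View pics/s4.png

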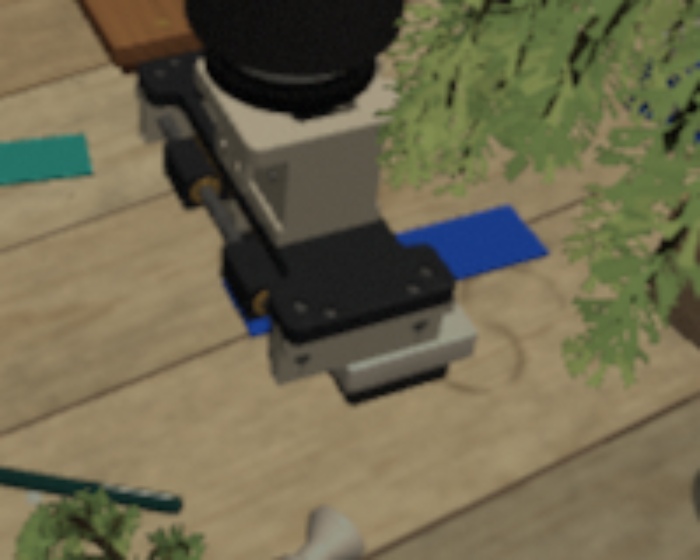

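The side crop shows the strip above the block, with its far end at about (530,230) in the crop. That puts the far end at x = 607 mm against 608 wanted, with yaw -7.1, so I lower it.

```bash
python3 -m handwheel '[[-1,0,0,0.4,0,0,0],[-1,0,0,0.36,0,0,0],[-1,0,0,0,0,0,0]]' | grep -E "tool|force:"
for i in 1 2 ; do python3 -m handwheel '[[-1,0,0,0.06,0,0,0],[-1,0,0,0,0,0,0]]' | grep -E "tool|force:"; done
```

```text
tool_pos: [0.4583, -0.212, 0.2041]
force: [-0.1, 0.6, -0.6]
gripper_force: 30.0
tool_pos: [0.4589, -0.212, 0.2037]
force: [0.0, -0.3, -0.6]
gripper_force: 30.0
tool_pos: [0.4588, -0.212, 0.2022]
force: [0.2, -0.3, 0.2]
gripper_force: 30.0
```

```bash
for i in 1 2 ; do python3 -m handwheel '[[-1,0,0,0.04,0,0,0],[-1,0,0,0,0,0,0]]' | grep -E "tool|force:"; done
```

```text
tool_pos: [0.4588, -0.212, 0.2012]
force: [-0.7, -0.3, -0.6]
gripper_force: 30.0
tool_pos: [0.4588, -0.212, 0.2004]
force: [-1.6, 1.4, 3.7]
gripper_force: 30.0
```

```bash
python3 -m handwheel '[[0.05,0,0,0,0,0,0],[0.15,0,0,0,0,0,0],[0.7,0,0,0,0,0,0],[0.7,0,0,0,0,0,0],[0.7,0,0,0,0,0,0]]'
python3 -m handwheel '[[0.7,0,0,0,0,0,0],[0.7,0,0,-0.3,0,0,0],[0.7,0,0,-0.8,0,0,0],[0.7,0,0,-1,0,0,0],[0.7,0,0,-1,0,0,0]]'
python3 -m handwheel '[[0.7,0.3,0.9,-1,0,0,0],[0.7,0.3,0.9,-1,0,0,0],[0.7,0.3,0.9,-1,0,0,0],[0.7,0.3,0.9,0,0,0,0],[0.7,0.3,0.9,0,0,0,0]]' | sed -n 2p
python3 -m handwheel '[[0.7,0.3,0.9,0,0,0,0],[0.7,0.3,0.9,0,0,0,0],[0.7,0,0.9,0,0,0,0],[0.7,0,0.4,0,0,0,0],[0.7,0,0,0,0,0,0]]' | sed -n 2p
python3 - <<'E'
from plant import *
from h import *
s=snapshot("side");t=snapshot("top")
a=cv2.resize(s["color"][200:330,200:400,::-1],(600,390));b=cv2.resize(t["color"][120:260,290:400,::-1],(200,254))
c=np.zeros((390,800,3),np.uint8);c[:,:600]=a;c[:254,600:]=b;cv2.imwrite("pics/s5.png",c)
print(rect(s,blue(s),.043,(150,180,370,330)),rect(t,blue(t),.043,(310,150,370,260)),rect(t,red(t),.048,(195,100,245,185)),rect(s,red(s),.048,(225,140,305,175)))
E
```

```text
clock: 18.45
tool_pos: [0.4588, -0.212, 0.2001]
orientation: [-180.0, -0.0, 172.5]
force: [-0.7, 0.4, 0.1]
opening: 0.0725
gripper_force: 0.0
clock: 19.08
tool_pos: [0.4587, -0.212, 0.2789]
orientation: [-180.0, 0.0, 172.5]
force: [0.6, -0.3, -0.4]
opening: 0.0743
gripper_force: 0.0
tool_pos: [0.4359, -0.0949, 0.3537]
tool_pos: [0.4315, -0.0166, 0.3529]
[ 524.  -220.2  168.7   40.2   -7.5] [ 524.4 -220.1  167.5   38.8   -7.1] [ 6.499e+02  1.103e+02  1.062e+02  3.970e+01 -2.000e-01] [ 6.200e+02  1.115e+02  1.700e+02  4.160e+01 -2.000e-01]
```

View pics/s5.png

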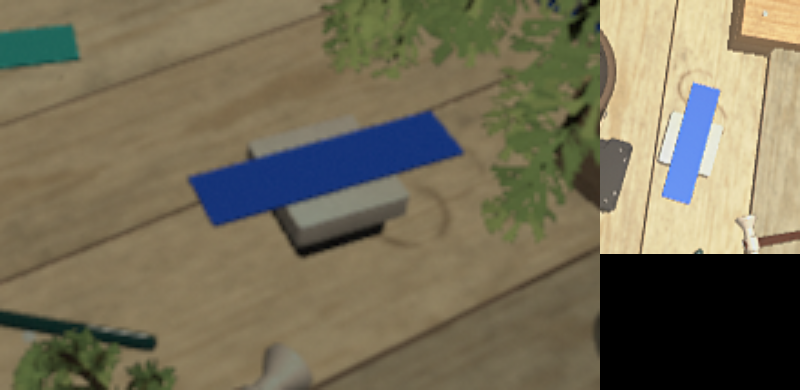

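Both views show the strip flat and squarely across the block, centred to about 1 mm. The red strip is unmoved (the arm partly hides it in the top view) and the robot is clear, so I hand in.

```bash
python3 -c "
from plant import *
print(close_job())"
```

```text
the job is handed in; nothing more can be done
None
```

The job is handed in: the blue strip lies flat and square across the steel block, about 1 mm off centre and within about half a degree, the red strip is where it started, and the arm finished at about 20 s of the 51 s allowed; no verdict was returned.

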